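# Reset a block heater through its covered key well

## Task

Reset the block heater (the machine with the metal block of sample tubes): push its sliding metal cover fully aside along its track, reach a fingertip into the well beneath and press the sunken reset key all the way down, holding it there for two seconds, then push the cover fully back over the well. Only push with the fingers: the cover must slide in its track and not be lifted out. Do not press the balance's key, and leave the tubes, the dish and everything else on the bench where they are.

Things in the scene. Friction and masses are not known exactly. Their poses are not given: they have to be found in the camera images.
- heater: Block heater, grey. 240 mm front to back (x) by 200 mm wide (y), deck 60 mm high, fixed. Origin: centre of its underside; z up, front to its -x, left side +y (at yaw 0 axes as the world's). Rear half: aluminium block standing 28 mm above the deck, small tubes in its holes. Front half of the deck: black-railed track with the cover and well. Heater and balance may swap places, left or right.
- heater_well (a point): Square vertical well, 44 by 44 mm, sides along the heater's x and y, open at the top, the reset key sunk in it. This point: centre of its mouth at deck level (60 mm above the table), heater frame (-55, -35, 60) mm. Floor round the key 29 mm below the deck. At the start the cover lies over it.
- cover_open (a point): Where the cover's centre lies when fully open, 58 mm from the well towards the heater's +y (fixed point of the heater, 3 mm above the deck). The track runs along the heater's y through well and this point: 60 mm wide inside, rails and end stops 8 mm high, 8 mm thick; right stop's inner face 29 mm right (-y) of the well's centre, left stop's 29 mm left of this point.
- heater_key (a joint): Travel of the reset key: 0 up, 0.005 m fully down. Round grey key, 24 mm diameter, springs back up by itself; about 2 N to start it, 5 N fully down. Its top at rest is 18 mm below the deck, centred in the heater's well.
- cover_center (a point): Centre of the loose aluminium cover plate, 56 x 56 x 6 mm, about 180 g, flat on the deck in the track (2 mm play per side). Point half-way up the plate, 3 mm above the deck; axes as the heater's. Closed: over the well, right edge 1 mm from the right stop; may start up to 10 mm ajar towards +y. Opens to the heater's +y; friction only, under 3 N.
- cover_tab (a point): Centre of the upright tab fixed on the cover, by which it is pushed: 34 mm along the heater's x, 6 mm thick along y, 22 mm high (6 to 28 mm above the deck). It stands 20 mm to the +y side of the plate's centre; this point is 18 mm above the deck.
- balance: Bench balance, white. 240 mm front to back (x) by 200 mm wide (y), deck 60 mm high, fixed. Origin: centre of its underside; z up, front to its -x, left side +y (at yaw 0 axes as the world's). Rear: flat steel pan with a dish. Front: open well of the same kind with a tare key, not to be pressed.
- balance_key (a joint): Travel of the tare key: 0 up, 0.005 m fully down. Round grey key, 24 mm diameter, springs back up by itself; about 2 N to start it, 5 N fully down. Its top at rest is 18 mm below the deck, centred in the balance's well. Not to be pressed.
- cover: The same cover plate; origin at the centre of its underside, on the deck.
- tube0: Bystander: capped sample tube, 13 mm wide, 39 mm tall, loose in the heater's block (front row, right), its top 45 mm above the deck. Origin at its foot.
- tube1: Bystander: capped sample tube, 13 mm wide, 39 mm tall, loose in the heater's block (back row, middle), its top 45 mm above the deck. Origin at its foot.
- tube2: Bystander: capped sample tube, 13 mm wide, 39 mm tall, loose in the heater's block (front row, left), its top 45 mm above the deck. Origin at its foot.
- dish: Bystander: shallow white dish, 80 mm wide, 22 mm high, loose on the balance's pan. Origin under its centre.
- marker: Bystander: marker pen, 133 mm long, 14 mm thick, lying between robot and machines. Origin under its middle.
- bottle: Bystander: glass bottle, 60 mm wide, 130 mm tall, on the robot's left. Origin under its centre.
- well_plate: Bystander: clear six-well plate, 128 x 86 x 20 mm, on the robot's right. Origin under its centre.
Mind the look-alikes: they are no part of the job. What is shaped like the cover but black is not meant.

How it is judged:
By the outcome, as a careful person would: the job done as asked, in the order asked, and still so for the second after the job is handed in, with the robot touching nothing.
It also fails if it takes over 48 s, if anything falls off the work surface, if the arm or the gripper's body presses on something with over 40 N, if the wrist force passes 120 N, or if a joint passes its speed limit or range.

## Robot

A 7-joint arm with a two-finger parallel gripper is mounted at the origin on the work surface. World frame = base frame: x ahead of the robot, y to its left, z up, the work surface at z = 0. Lengths are in m, angles in rad, forces in N, time in s.
With the tool pointing down it reaches from about 0.35 to 0.9 m from the base axis. Payload 19.9 kg.
Tool frame: the origin (TCP) lies between the finger pads; the fingertips stand 8 mm ahead of it and the grasp point (between the pads) lies 11 mm behind it (nose_length is the distance from the TCP to the fingertips, in m); z points along the fingers, x is the direction in which the jaws open and shut, and the axes are right-handed (so a half turn about z gives the same grasp; the last joint's range is limited). The gripper opens to 94 mm and grips with 3 to 60 N. Pads are 16 mm wide; open, the fingers measure 119 mm over their backs; the gripper's body (75 mm by 177 mm) begins 78 mm behind the grasp point.
Start: joints at [-1.3, 0.417, -0.01, 1.614, 0.005, 1.111, -0.053], TCP at [0.192, 0.595, 0.213] pointing down, gripper open.
Joint ranges: [-2.81, 2.81], [-0.39, 2.02], [-1.27, 1.25], [0.06, 2.57], [-1.19, 4.33], [0.19, 2], [-2.82, 2.82]. Speed limits (rad/s): [1.89, 1.89, 2.39, 2.39, 3.01, 3.01, 3.01].

## Interface

Orientations are given as a unit quaternion [x, y, z, w].
In Python, from plant import get_obs, grab_frame, hand_in, find_in, nose_length gives the robot as it stands.
- The arm moves only by the tool apply_moves, never from a script. Its argument "deltas" is text: rows parted by semicolons, each of 7 numbers parted by spaces: the turn, a rotation vector about the tool's x, y, z in degrees, then the shift along the tool's x, y, z in mm, then the finger opening in mm, from 0 to 94. A call has 1 to 20 rows; each row is the pose to reach, as a shift and turn from the pose measured when the call began, along the tool's axes at that moment; what a row does not reach only later rows make up. A row lasts 1/12 s, in which the tool goes at most 41.7 mm and 7.16 degrees, less where a joint would pass 70% of its speed; a pose out of reach is approached as far as the arm can. A call with a gripper value outside its range is refused whole. The fingers move at their own pace and stop on an object; "force" is the grip in N (left out, the last holds). Time passes only in rows, so rows that repeat a pose let the fingers close. It gives the time, the measured TCP pose, the force and the opening at its end, in the units of the state.
- get_obs(): the state, without advancing time (a new reading comes with each control period).
- grab_frame(name): name is "side" or "top" or "wrist"; returns a dict with "img" (400x640x3 uint8, blue, green, red), "range_z" (400x640 float32, m along the optical axis (not along the pixel's ray), 0 where there is no reading), "fx", "fy", "cx", "cy" (pixels), "world_from_camera" (4x4, takes a point from camera to world coordinates); the wrist camera has in their place "mount" (4x4, takes a point from camera to tool coordinates, whose origin is the TCP and whose axes are the tool frame's). Camera axes: x right, y up, looking along -z (the intrinsics and any distortion apply to the point x, -y, -z); pixel columns grow to the right and rows downward; lengths in m; the calibration is good to about 2 mm. The wrist camera is an equidistant fisheye: a pixel r from the principal point sees the ray r / f radians off the axis. A picture is of the moment at which its call begins: read the wrist's pose just before it.
- hand_in(): hands the job in, once; it reports no verdict.
Trained networks look in a picture, given as the dict that the camera call returned (one of the last four; its "shot" number tells which), for a name from the list of things; names that differ only in an ending like _2 or _b are one class to them, and where a whole thing is asked for, a point or a joint stands for the part that bears it (a point fixed in the world has none). Each returns a list of dicts, best first, with "confidence" (0 to 1); they miss things now and then, are a little off and sometimes report something else, mostly with a low value. They report only what shows in the picture. A call takes as long as a camera call. They do not tell look-alikes from the thing itself.
- find_in(name, picture): "location" ([x, y, z] in m, in world coordinates, good to about 4 mm: the middle of the surface that is visible of it).
The state is a dict: "clock": time; "q": joint angles; "qd": joint speeds; "joint_efforts": joint torques, N m; "ee_pos": TCP position; "eef_rot": TCP orientation; "force": force on the tool from outside, world axes, zero at the start; "ft_torque": the same for the moment, N m; "gripper_width": finger opening in m.
Only numpy, scipy, OpenCV 4.12 (cv2) and the standard library are available. Lean on these libraries where they do the work, as an engineer would, in place of code of your own. Each camera call takes 0.05 s, during which the arm holds its last target.

## Working session

There is one attempt and no reset: what is moved stays moved. The work goes in short steps, Python scripts to look and compute and a tool call to move; the robot and the scene stay as the last step left them, time stands still between calls to the robot, and variables do not carry over. Pictures are saved under pics/ and viewed, and the job is handed in when it is done.

Besides the shell and the picture viewer there is one more tool, called after ">>>" in YAML: its name, and indented under it one key for each argument. apply_moves: Moves the arm, as the interface text tells. Its arguments: {"type":"object","properties":{"deltas":{"type":"string"},"force":{"type":"number"}},"required":["deltas"]}

```bash
ls; mkdir -p pics
python3 - <<'E'
from plant import *
import cv2,pickle
o=get_obs();print(o['clock'],o['ee_pos'],o['eef_rot'],o['q'],nose_length, o['gripper_width'])
for n in ['top','side']:
    f=grab_frame(n);cv2.imwrite(f'pics/{n}0.png',f['img']);pickle.dump(f,open(f'{n}0.pkl','wb'))
    print(n,f['fx'],f['cx'],f['cy'],f['world_from_camera'].round(3).tolist())
    for k in ['heater','balance','cover','cover_tab','heater_key','balance_key','tube0','dish']:
        r=find_in(k,f);print(k,[(round(d['confidence'],2),[round(float(v),3) for v in d['location']]) for d in r[:3]])
E
```

```text
pics
0.0 [0.19224607 0.59432014 0.21283467] [ 8.08615148e-01  5.88337642e-01 -4.51056648e-04  3.97188819e-04] [-1.29948082  0.41796598 -0.01029789  1.61416378  0.00472146  1.11068797
 -0.05299065] 0.008 0.09420153846238204
top 437.6562285186537 319.9378954944875 199.75555032812994 [[0.003, 0.993, -0.12, 0.387], [-1.0, 0.003, -0.002, -0.001], [-0.001, 0.12, 0.993, 1.317], [0.0, 0.0, 0.0, 1.0]]
heater [(0.87, [0.607, 0.161, 0.059])]
balance [(0.81, [0.58, -0.195, 0.054])]
cover [(0.9, [0.365, 0.094, 0.006]), (0.74, [0.387, 0.197, 0.01]), (0.71, [0.546, 0.128, 0.065])]
cover_tab [(0.88, [0.447, 0.393, 0.003]), (0.84, [0.4, -0.123, 0.004]), (0.76, [0.361, 0.09, 0.003])]
heater_key []
balance_key [(0.6, [0.547, -0.221, 0.042])]
tube0 [(0.57, [0.603, 0.166, 0.057])]
dish [(0.58, [0.546, 0.129, 0.067]), (0.56, [0.659, -0.179, 0.08])]
side 515.827999262682 322.6647141508377 198.83428654200733 [[0.992, 0.089, -0.09, 0.421], [-0.125, 0.569, -0.813, -1.033], [-0.021, 0.817, 0.576, 0.799], [0.0, 0.0, 0.0, 1.0]]
heater [(0.82, [0.605, 0.081, 0.061])]
balance [(0.79, [0.586, -0.252, 0.061]), (0.49, [0.542, -0.42, 0.022])]
cover [(0.93, [0.398, -0.123, 0.003]), (0.75, [0.355, 0.088, 0.014]), (0.7, [0.544, 0.14, 0.071])]
cover_tab [(0.83, [0.385, 0.199, 0.013]), (0.69, [0.54, 0.14, 0.07]), (0.66, [0.4, -0.125, 0.007])]
heater_key []
balance_key [(0.38, [0.545, -0.225, 0.043])]
tube0 []
dish [(0.57, [0.657, -0.167, 0.088])]
```

View pics/top0.png

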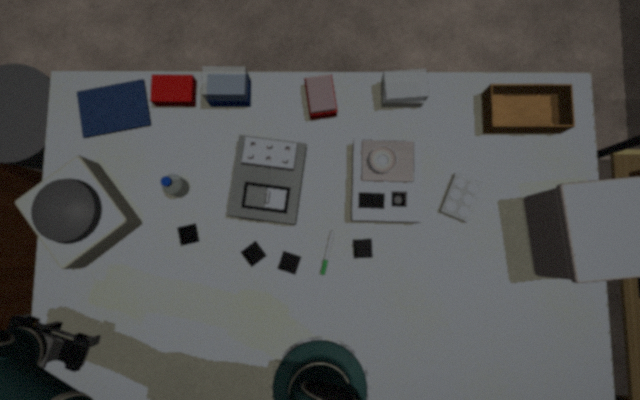

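View pics/side0.png

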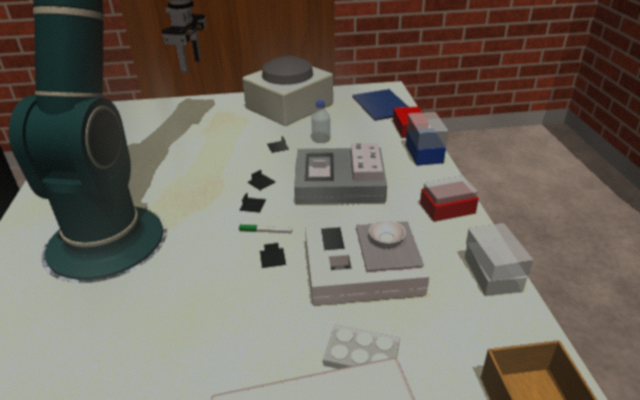

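The top view shows the heater at px (268,180), slightly yawed, with its cover at about (270,198). The balance is at (383,180), and black decoys lie on the table. Next I'll measure the heater's pose.

```bash
cat > h.py <<'E'
import numpy as np
def cloud(f,T=None):
    T=f['world_from_camera'] if T is None else T
    v,u=np.mgrid[0:400,0:640]; z=f['range_z']
    p=np.stack([(u-f['cx'])/f['fx']*z,-(v-f['cy'])/f['fy']*z,-z,np.ones_like(z)],-1)
    return (p@T.T)[...,:3]
E
python3 - <<'E'
import pickle,cv2,numpy as np
from h import *
for n in ['top','side']:
    f=pickle.load(open(f'{n}0.pkl','rb'));P=cloud(f);ok=f['range_z']>0
    m=ok&(P[...,2]>.045)&(P[...,2]<.12)&(P[...,0]>.43)&(P[...,0]<.78)&(P[...,1]>.02)&(P[...,1]<.3)
    nn,lab,st,_=cv2.connectedComponentsWithStats(m.astype(np.uint8));i=1+np.argmax(st[1:,4]);q=P[lab==i]
    if n=='top': print(cv2.minAreaRect((q[:,:2]*1000).astype(np.float32)),len(q))
    else: print(cv2.minAreaRect((q[:,:2]*1000).astype(np.float32)),len(q))
    d=q[(q[:,2]<.064)];print('deckz',np.median(d[:,2]))
    b=q[(q[:,2]>.082)&(q[:,2]<.094)];print('block',b.mean(0),cv2.minAreaRect((b[:,:2]*1000).astype(np.float32)))
    # tab
    t=q[(q[:,2]>.074)&(q[:,0]<.59)];print('tab',len(t),t.mean(0) if len(t) else '',t[:,2].max() if len(t) else '')
f=pickle.load(open('top0.pkl','rb'))
c=f['img'][125:235,215:325];cv2.imwrite('pics/c0.png',cv2.resize(cv2.convertScaleAbs(c,alpha=1.6),None,fx=5,fy=5,interpolation=cv2.INTER_CUBIC))
E
```

```text
((600.71435546875, 158.51966857910156), (201.39430236816406, 243.34312438964844), 82.68645477294922) 5638
deckz 0.060160970810908765
block [0.66940541 0.14839803 0.0881573 ] ((620.3718872070312, 155.48419189453125), (150.305908203125, 182.58131408691406), 82.4116439819336)
tab 33 [0.5442617  0.14924443 0.08624063] 0.095594789238451
((599.3606567382812, 155.45941162109375), (210.76393127441406, 242.31236267089844), 82.52787780761719) 4029
deckz 0.06126073755273981
block [0.66466723 0.13780456 0.08907701] ((619.82275390625, 152.9300537109375), (156.5883331298828, 179.91787719726562), 82.81689453125)
tab 78 [0.54428021 0.1458648  0.08262247] 0.0915063893896394
```

View pics/c0.png

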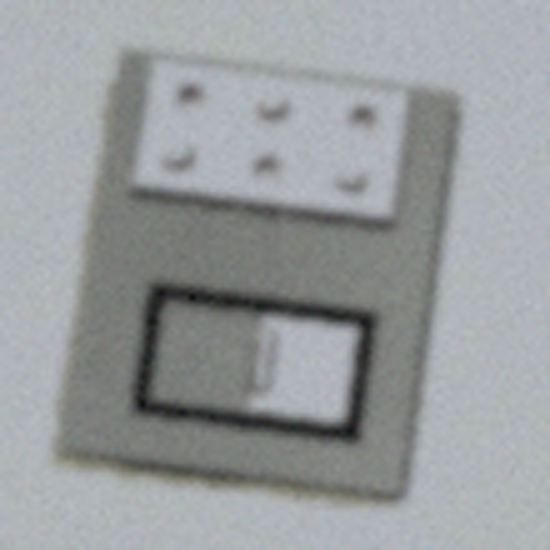

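Run:
```python
import pickle,cv2,numpy as np
from h import *
for n in ['top','side']:
    f=pickle.load(open(f'{n}0.pkl','rb'));T=f['world_from_camera']
    v,u=np.mgrid[0:400,0:640]
    d=np.stack([(u-f['cx'])/f['fx'],-(v-f['cy'])/f['fy'],-np.ones(u.shape)],-1)@T[:3,:3].T
    s=(.068-T[2,3])/d[...,2]; Q=T[:3,3]+d*s[...,None]   # plane z=.068
    g=f['img'].max(-1)
    m=(g<70)&(np.abs(Q[...,0]-.545)<.07)&(np.abs(Q[...,1]-.158)<.1)
    q=Q[m][:,:2]*1000
    r=cv2.minAreaRect(q.astype(np.float32));print(n,m.sum(),r)
    nn,lab,st,c=cv2.connectedComponentsWithStats(m.astype(np.uint8));print(st[1:].tolist())
    P=cloud(f);k=(P[...,2]>.074)&(P[...,2]<.1)&(np.abs(P[...,0]-.545)<.04)&(np.abs(P[...,1]-.15)<.07)
    print(np.c_[P[k]*1000].round().astype(int).tolist()[:60:2])
```

```text
top 708 ((530.4725341796875, 159.05357360839844), (185.53395080566406, 112.62349700927734), 82.05958557128906)
[[241, 180, 50, 34, 610], [298, 195, 1, 1, 1], [298, 198, 1, 1, 1], [230, 215, 46, 7, 96]]
[[559, 150, 91], [561, 146, 81], [557, 148, 88], [559, 98, 75], [554, 148, 86], [551, 148, 88], [549, 151, 84], [544, 152, 96], [545, 148, 87], [542, 150, 90], [539, 152, 95], [541, 149, 80], [537, 151, 86], [534, 153, 86], [531, 153, 89], [528, 153, 91], [515, 172, 74]]
side 121 ((548.8905029296875, 154.54129028320312), (134.27476501464844, 70.28688049316406), 80.96966552734375)
[[315, 153, 19, 27, 110], [309, 155, 1, 1, 1], [313, 155, 1, 1, 1], [316, 155, 2, 1, 2], [306, 178, 2, 2, 3], [309, 179, 1, 1, 1], [311, 179, 3, 1, 3]]
[[529, 152, 89], [534, 148, 90], [539, 147, 91], [545, 146, 91], [550, 144, 92], [555, 147, 89], [561, 149, 87], [531, 148, 88], [537, 149, 87], [542, 147, 87], [547, 145, 88], [553, 148, 86], [557, 142, 89], [529, 148, 85], [534, 150, 83], [539, 147, 85], [545, 151, 82], [550, 149, 82], [555, 144, 85], [560, 144, 84], [531, 149, 81], [536, 147, 81], [542, 148, 80], [547, 147, 81], [552, 144, 82], [558, 144, 82], [528, 147, 79], [534, 149, 78], [539, 143, 80], [545, 148, 77]]
```

```bash
cat >> h.py <<'E'
from scipy.spatial.transform import Rotation as R
def delta(o,pos,yaw_x):
    """tool down, tool x at world angle yaw_x(deg); print delta in tool frame"""
    Rc=R.from_quat(o['eef_rot']);a=np.radians(yaw_x)
    X=np.array([np.cos(a),np.sin(a),0]);Z=np.array([0,0,-1.]);Y=np.cross(Z,X)
    Rt=R.from_matrix(np.c_[X,Y,Z])
    return (Rc.inv()*Rt).as_rotvec(degrees=True).round(2),(Rc.inv().apply(np.array(pos)-o['ee_pos'])*1000).round(1)
E
python3 - <<'E'
import pickle,cv2,numpy as np
from h import *
from plant import *
f=pickle.load(open('top0.pkl','rb'));T=f['world_from_camera']
v,u=np.mgrid[0:400,0:640]
d=np.stack([(u-f['cx'])/f['fx'],-(v-f['cy'])/f['fy'],-np.ones(u.shape)],-1)@T[:3,:3].T
s=(.067-T[2,3])/d[...,2]; Q=T[:3,3]+d*s[...,None]
for th in (50,60,70):
    m=((f['img'].max(-1)<th)&(np.abs(Q[...,0]-.545)<.07)&(np.abs(Q[...,1]-.158)<.1)).astype(np.uint8)
    nn,lab,st,c=cv2.connectedComponentsWithStats(m);i=1+np.argmax(st[1:,4]);print(th,cv2.minAreaRect((Q[lab==i][:,:2]*1000).astype(np.float32)))
o=get_obs();print(delta(o,[.54,.13,.2],82.4))
E
```

```text
50 ((545.3532104492188, 158.01318359375), (132.1669464111328, 76.6032943725586), 82.56768035888672)
60 ((545.125, 158.1230926513672), (135.40553283691406, 78.68731689453125), 81.96800994873047)
70 ((545.2520751953125, 157.9138946533203), (138.32919311523438, 83.27457427978516), 82.33358764648438)
(array([  0.  ,  -0.  , -10.32]), array([-335.2,  473.8,   13.5]))
```

>>> apply_moves:
  deltas: "0 0 -10.3 -335 474 13 0; 0 0 -10.3 -335 474 13 0; 0 0 -10.3 -335 474 13 0; 0 0 -10.3 -335 474 13 0; 0 0 -10.3 -335 474 13 0; 0 0 -10.3 -335 474 13 0; 0 0 -10.3 -335 474 13 0; 0 0 -10.3 -335 474 13 0; 0 0 -10.3 -335 474 13 0; 0 0 -10.3 -335 474 13 0; 0 0 -10.3 -335 474 13 0; 0 0 -10.3 -335 474 13 0; 0 0 -10.3 -335 474 13 0; 0 0 -10.3 -335 474 13 0; 0 0 -10.3 -335 474 13 0; 0 0 -10.3 -335 474 13 0; 0 0 -10.3 -335 474 13 0; 0 0 -10.3 -335 474 13 0"

```text
clock: 2.4
ee_pos: [0.5397, 0.1313, 0.2005]
eef_rot: [0.752, 0.659, 0.0, -0.0]
force: [-0.8, -0.8, -0.4]
gripper_width: -0.0001
```

Run:
```python
from h import *
from plant import *
import cv2,pickle
o=get_obs();f=grab_frame('wrist');pickle.dump((o,f),open('w1.pkl','wb'));cv2.imwrite('pics/w1.png',f['img'])
print(o['clock'],o['ee_pos'],o['eef_rot'],o['force'],o['gripper_width'],f['fx'],f['cx'],f['cy'],f['mount'].round(3).tolist())
y=np.array([.1323,.9912]);W=np.array([.5414,.1294])
```

```text
2.4 [0.53967535 0.13126496 0.20046938] [ 7.51987693e-01  6.59177111e-01  2.52012301e-05 -2.09756173e-04] [-0.81122435 -0.76873397 -0.37415447] -9.733478944140149e-05 309.70691628693146 318.2453194200715 198.3294431937424 [[1.0, 0.0, -0.002, 0.001], [-0.0, -0.966, -0.258, -0.074], [-0.002, 0.258, -0.966, -0.172], [0.0, 0.0, 0.0, 1.0]]
```

View pics/w1.png

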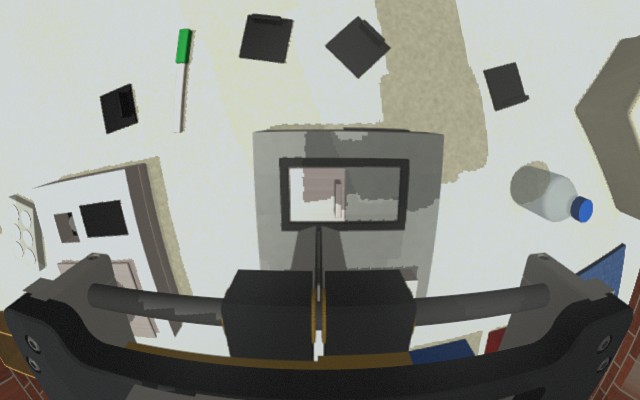

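```bash
cat >> h.py <<'E'
def wray(o,f,uv):
    uv=np.atleast_2d(np.array(uv,float));dx=uv[:,0]-f['cx'];dy=uv[:,1]-f['cy'];r=np.hypot(dx,dy)+1e-9;t=r/f['fx']
    d=np.c_[np.sin(t)*dx/r,-np.sin(t)*dy/r,-np.cos(t)]
    M=f['mount'];Rc=R.from_quat(o['eef_rot'])
    return Rc.apply(M[:3,3])+o['ee_pos'],Rc.apply(d@M[:3,:3].T),-d[:,2]
def wplane(o,f,uv,z):
    c,d,_=wray(o,f,uv);return c+d*((z-c[2])/d[:,2])[:,None]
def wdepth(o,f,uv):
    c,d,k=wray(o,f,uv);uv=np.atleast_2d(uv);z=f['range_z'][uv[:,1],uv[:,0]];return c+d*(z/k)[:,None]
def hf(p,W=(.5414,.1294),a=-7.6):
    "world xy -> heater axes rel. well, mm"
    a=np.radians(a);d=(np.atleast_2d(p)[:,:2]-W)*1000
    return np.c_[d@[np.cos(a),np.sin(a)],d@[-np.sin(a),np.cos(a)]]
E
python3 - <<'E'
from h import *
import pickle,cv2
o,f=pickle.load(open('w1.pkl','rb'))
c=[(281,158),(409,160),(406,230),(278,228)]
p=wplane(o,f,c,.068);print(p.round(4),hf(p).round(1))
c=[(289,167),(400,168),(397,222),(288,220)]
p=wplane(o,f,c,.068);print(hf(p).round(1))
v,u=np.mgrid[150:240,270:420];uv=np.c_[u.ravel(),v.ravel()];D=wdepth(o,f,uv);h=hf(D)
k=(D[:,2]>.078)&(D[:,2]<.1)&(np.abs(h[:,0])<25);print('tab',k.sum(),np.median(h[k],0),h[k].min(0),h[k].max(0),D[k,2].max())
k=(np.abs(D[:,2]-.066)<.002)&(np.abs(h[:,0])<25)&(h[:,1]<40)&(h[:,1]>-27);print('plate',h[k].min(0),h[k].max(0))
cv2.imwrite('pics/w1c.png',cv2.resize(f['img'][140:300,250:430],None,fx=4,fy=4 if 0 else 3.5))
E
```

```text
[[0.5009 0.1006 0.068 ]
 [0.5189 0.2288 0.068 ]
 [0.5944 0.2212 0.068 ]
 [0.5733 0.0856 0.068 ]] [[-36.4 -33.9]
 [-35.4  95.6]
 [ 40.4  98. ]
 [ 37.4 -39.2]]
[[-27.2 -26. ]
 [-27.   86.4]
 [ 31.1  87.1]
 [ 28.4 -28.3]]
tab 248 [ 0.6787691  21.90716679] [-15.27944809  19.1208062 ] [18.70448898 25.19760053] 0.09084878819480102
plate [-24.99631422 -25.7260065 ] [24.80879593 30.59168219]
```

View pics/w1c.png

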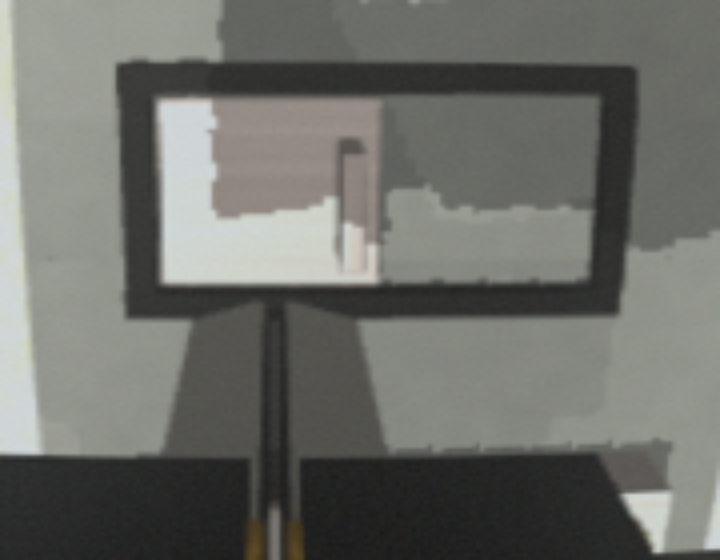

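The wrist view shows the bare metal cover at px (290–345, 167–220), closed to within about 1–2 mm. The tab is at (338,190). I'll descend on the tab's right (-y) side.

>>> apply_moves:
  deltas: "0 0 0 -5 3 30 0; 0 0 0 -5 3 60 0; 0 0 0 -5 3 85 0; 0 0 0 -5 3 105 0; 0 0 0 -5 3 115 0; 0 0 0 -5 3 120 0; 0 0 0 -5 3 123 0; 0 0 0 -5 3 123 0; 0 0 0 -5 3 123 0"

```text
clock: 3.2
ee_pos: [0.5425, 0.1263, 0.0785]
eef_rot: [0.752, 0.659, 0.001, 0.0]
force: [0.2, -0.7, 0.2]
gripper_width: 0.0006
```

Run:
```python
from h import *
from plant import *
import cv2,pickle
o=get_obs();f=grab_frame('wrist');pickle.dump((o,f),open('w2.pkl','wb'));cv2.imwrite('pics/w2.png',f['img'])
print(o['clock'],o['ee_pos'],hf(o['ee_pos']),o['force'])
```

```text
3.2 [0.54252773 0.12632964 0.07852602] [[ 1.52390177 -2.8942397 ]] [ 0.23884958 -0.74670799  0.23576747]
```

View pics/w2.png

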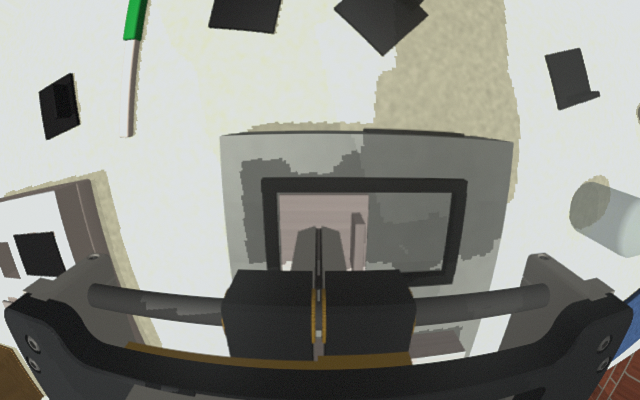

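The fingertips are over the plate at (320,235), with a small gap to the tab at (357,240). Now I'll push it open.

>>> apply_moves:
  deltas: "0 0 0 4 0 1 0; 0 0 0 8 0 1 0; 0 0 0 12 0 1 0; 0 0 0 16 0 1 0; 0 0 0 20 0 1 0; 0 0 0 24 0 1 0; 0 0 0 28 0 1 0; 0 0 0 32 0 1 0; 0 0 0 36 0 1 0; 0 0 0 40 0 1 0; 0 0 0 44 0 1 0; 0 0 0 48 0 1 0; 0 0 0 52 0 1 0; 0 0 0 55 0 1 0; 0 0 0 58 0 1 0; 0 0 0 60 0 1 0; 0 0 0 61 0 1 0; 0 0 0 62 0 1 0; 0 0 0 62 0 1 0; 0 0 0 62 0 1 0"

```text
clock: 4.92
ee_pos: [0.5507, 0.1878, 0.0776]
eef_rot: [0.752, 0.659, 0.001, 0.0]
force: [-0.1, 0.0, 0.0]
gripper_width: 0.0003
```

Run:
```python
from h import *
from plant import *
import cv2,pickle
o=get_obs();f=grab_frame('wrist');pickle.dump((o,f),open('w3.pkl','wb'));cv2.imwrite('pics/w3.png',f['img'])
print(o['clock'],o['ee_pos'],hf(o['ee_pos']),o['force'])
```

```text
4.9167 [0.55067907 0.18783272 0.07764664] [[ 1.46945639 59.14663909]] [-0.0882019   0.00850438  0.00869141]
```

View pics/w3.png

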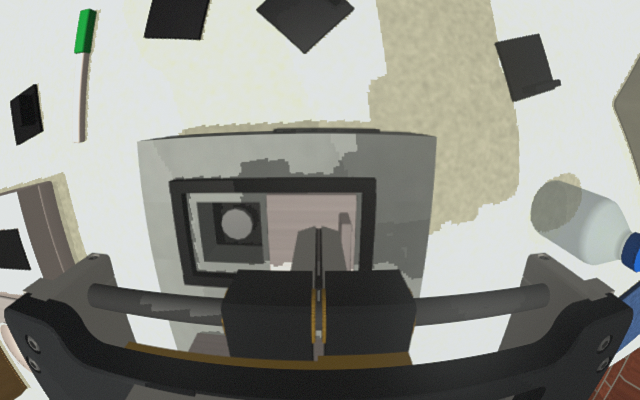

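The well and key are uncovered at px (237,222), and the cover is a few mm short of the left stop. I'll creep the last part.

>>> apply_moves:
  deltas: "0 0 0 1 0 0.5 0; 0 0 0 2 0 0.5 0; 0 0 0 2.5 0 0.5 0; 0 0 0 3 0 0.5 0; 0 0 0 3 0 0.5 0"

```text
clock: 5.38
ee_pos: [0.5511, 0.1908, 0.0772]
eef_rot: [0.752, 0.659, 0.001, 0.0]
force: [0.3, -1.7, 0.4]
gripper_width: 0.0005
```

>>> apply_moves:
  deltas: "0 0 0 0.5 0 0 0; 0 0 0 1 0 0 0; 0 0 0 1 0 0 0"

```text
clock: 5.63
ee_pos: [0.5513, 0.1919, 0.0772]
eef_rot: [0.752, 0.659, 0.001, 0.0]
force: [-0.8, -2.1, 1.9]
gripper_width: 0.0003
```

Run:
```python
from h import *
from plant import *
import cv2,pickle
o=get_obs();f=grab_frame('wrist');pickle.dump((o,f),open('w4.pkl','wb'))
print(o['clock'],o['ee_pos'],hf(o['ee_pos']),o['force'])
cv2.imwrite('pics/w4.png',cv2.resize(f['img'][160:320,150:400],None,fx=3.2,fy=3.2,interpolation=cv2.INTER_CUBIC))
uv=[(237,222)];print(hf(wplane(o,f,uv,.042)))
```

```text
5.6333 [0.55126172 0.19190467 0.07717824] [[ 1.50845287 63.25987242]] [-0.79274807 -2.10887191  1.89047196]
[[0.45327492 5.77934126]]
```

View pics/w4.png

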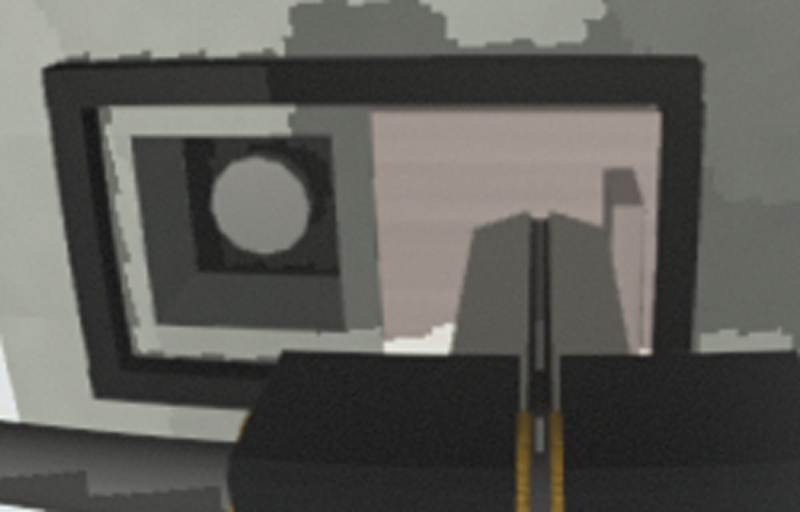

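>>> apply_moves:
  deltas: "0 0 0 0.5 0 0 0; 0 0 0 0.8 0 0 0; 0 0 0 0.8 0 0 0"

```text
clock: 5.93
ee_pos: [0.5513, 0.1922, 0.0772]
eef_rot: [0.752, 0.659, 0.001, 0.0]
force: [-1.4, -4.9, 3.9]
gripper_width: 0.0007
```

Run:
```python
from h import *
from plant import *
import cv2,pickle
o=get_obs();f=grab_frame('wrist');pickle.dump((o,f),open('w5.pkl','wb'))
print(o['clock'],o['ee_pos'],hf(o['ee_pos']),o['force'])
cv2.imwrite('pics/w5.png',cv2.resize(f['img'][160:320,150:400],None,fx=3.2,fy=3.2,interpolation=cv2.INTER_CUBIC))
pt=lambda x,y:(150+x/3.2,160+y/3.2)
print('key',hf(wplane(o,f,[pt(260,205)],.042)))
print('well mouth',hf(wplane(o,f,[pt(132,136),pt(332,136),pt(345,332),pt(157,324)],.060)).round(1))
print('plate',hf(wplane(o,f,[pt(372,112),pt(660,110),pt(382,340)],.066)).round(1))
print('stops inner',hf(wplane(o,f,[pt(83,106),pt(663,106),pt(120,360),pt(653,345)],.068)).round(1))
```

```text
5.9333 [0.55131315 0.19217708 0.07719729] [[ 1.52340104 63.5366955 ]] [-1.38573143 -4.8746461   3.86714607]
key [[2.12229968 1.48959178]]
well mouth [[-19.2 -20.5]
 [-19.4  23.3]
 [ 24.6  23.2]
 [ 24.5 -20.5]]
plate [[-25.9  32.8]
 [-26.3  88.1]
 [ 23.2  32.3]]
stops inner [[-27.7 -27.4]
 [-27.6  88.4]
 [ 30.  -27.5]
 [ 23.1  88.5]]
```

View pics/w5.png

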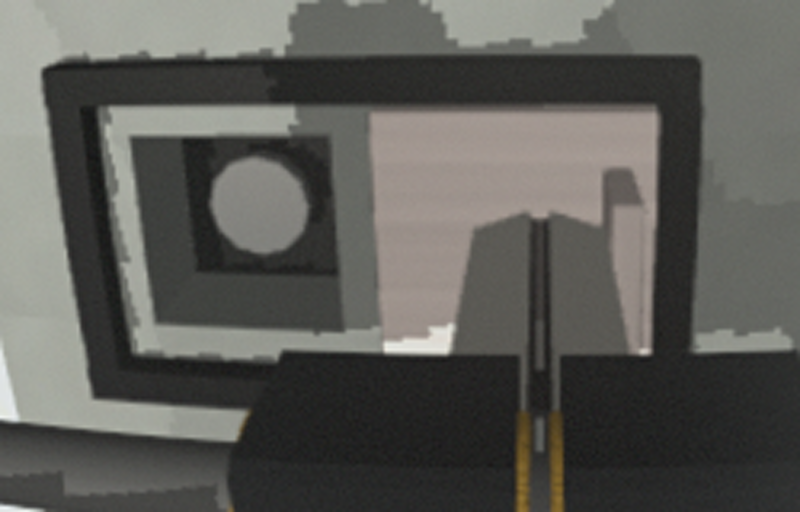

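The cover has bottomed on the left stop: force rose from 2 to 5 N. The key centre is at heater-relative (2.1, 1.5) mm. Next I'll back off and go over the well.

>>> apply_moves:
  deltas: "0 0 0 -2 0.7 0 0; 0 0 0 -5 0.7 -4 0; 0 0 0 -20 0.7 -8 0; 0 0 0 -35 0.7 -8 0; 0 0 0 -50 0.7 -8 0; 0 0 0 -60 0.7 -8 0; 0 0 0 -62 0.7 -8 0; 0 0 0 -62 0.7 -8 0; 0 0 0 -62 0.7 0 0; 0 0 0 -62 0.7 8 0; 0 0 0 -62 0.7 15 0; 0 0 0 -62 0.7 20 0; 0 0 0 -62 0.7 23 0; 0 0 0 -62 0.7 23 0; 0 0 0 -62 0.7 23 0"

```text
clock: 7.23
ee_pos: [0.5439, 0.1307, 0.054]
eef_rot: [0.752, 0.659, 0.0, 0.0]
force: [-0.7, 0.3, 0.5]
gripper_width: 0.0002
```

Run:
```python
from h import *
from plant import *
import cv2,pickle
o=get_obs();f=grab_frame('wrist');pickle.dump((o,f),open('w6.pkl','wb'))
print(o['clock'],o['ee_pos'],hf(o['ee_pos']),o['force'])
cv2.imwrite('pics/w6.png',cv2.resize(f['img'][160:320,210:460],None,fx=3.2,fy=3.2,interpolation=cv2.INTER_CUBIC))
```

```text
7.2333 [0.54390047 0.130659   0.05400158] [[2.31199832 1.578644  ]] [-0.71655798  0.33352778  0.5362167 ]
```

View pics/w6.png

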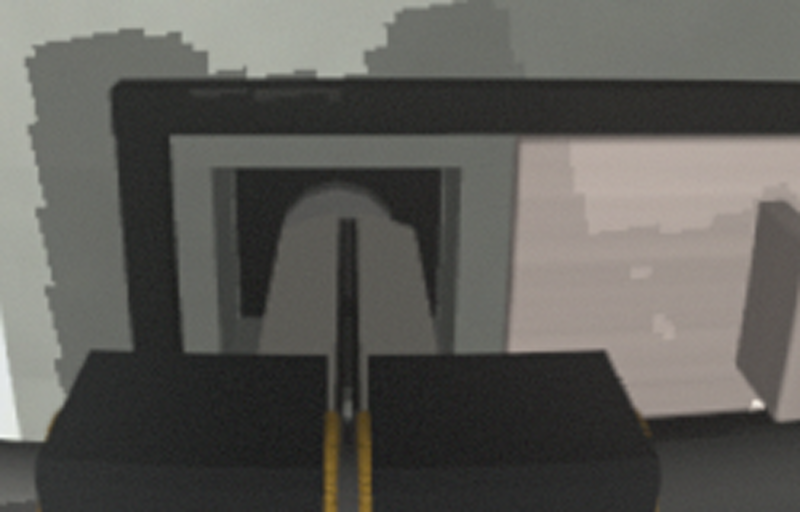

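The fingertip sits over the key at crop px (340,210), inside the well walls at 235 and 440. Now I'll press.

>>> apply_moves:
  deltas: "0 0 0 0 0 2 0; 0 0 0 0 0 4 0; 0 0 0 0 0 5.5 0; 0 0 0 0 0 7 0; 0 0 0 0 0 8 0; 0 0 0 0 0 8 0; 0 0 0 0 0 8 0"

```text
clock: 7.87
ee_pos: [0.5443, 0.1308, 0.0464]
eef_rot: [0.752, 0.659, 0.001, 0.0]
force: [1.1, -0.1, 4.4]
gripper_width: 0.0005
```

>>> apply_moves:
  deltas: "0 0 0 0 0 0.7 0; 0 0 0 0 0 1.3 0; 0 0 0 0 0 2 0; 0 0 0 0 0 2 0; 0 0 0 0 0 2 0"

```text
clock: 8.28
ee_pos: [0.5444, 0.1308, 0.0451]
eef_rot: [0.752, 0.659, 0.001, 0.0]
force: [-4.6, -0.9, 17.8]
gripper_width: 0.0005
```

Bottomed: the force jumped past 5 N at z = 45.1 mm. I'll hold it there.

>>> apply_moves:
  deltas: "0 0 0 0 0 1 0; 0 0 0 0 0 1 0; 0 0 0 0 0 1 0; 0 0 0 0 0 1 0; 0 0 0 0 0 1 0; 0 0 0 0 0 1 0; 0 0 0 0 0 1 0; 0 0 0 0 0 1 0; 0 0 0 0 0 1 0; 0 0 0 0 0 1 0; 0 0 0 0 0 1 0; 0 0 0 0 0 1 0; 0 0 0 0 0 1 0; 0 0 0 0 0 1 0; 0 0 0 0 0 1 0; 0 0 0 0 0 1 0; 0 0 0 0 0 1 0; 0 0 0 0 0 1 0; 0 0 0 0 0 1 0; 0 0 0 0 0 1 0"

```text
clock: 9.95
ee_pos: [0.5444, 0.1308, 0.0449]
eef_rot: [0.752, 0.659, 0.001, 0.0]
force: [-7.1, -1.8, 23.3]
gripper_width: 0.0004
```

>>> apply_moves:
  deltas: "0 0 0 0 0 1 0; 0 0 0 0 0 1 0; 0 0 0 0 0 1 0; 0 0 0 0 0 1 0; 0 0 0 0 0 1 0; 0 0 0 0 0 1 0; 0 0 0 0 0 1 0; 0 0 0 0 0 1 0; 0 0 0 0 0 1 0; 0 0 0 0 0 1 0; 0 0 0 0 0 1 0; 0 0 0 0 0 1 0; 0 0 0 0 0 1 0; 0 0 0 0 0 1 0; 0 0 0 0 0 1 0"

```text
clock: 11.2
ee_pos: [0.5445, 0.1308, 0.0449]
eef_rot: [0.752, 0.659, 0.001, 0.0]
force: [-8.4, -0.5, 25.7]
gripper_width: 0.0004
```

>>> apply_moves:
  deltas: "0 0 0 0 0 -10 0; 0 0 0 0 0 -30 0; 0 0 0 0 0 -55 0; 0 0 0 0 0 -80 0; 0 0 0 0 0 -85 0; 0 0 0 20 0 -85 0; 0 0 0 50 0 -85 0; 0 0 0 80 0 -85 0; 0 0 0 98 0 -85 0; 0 0 0 101 0 -85 0; 0 0 0 101 0 -85 0; 0 0 0 101 0 -85 0"

```text
clock: 12.2
ee_pos: [0.5573, 0.2297, 0.1297]
eef_rot: [0.752, 0.659, 0.001, 0.0]
force: [0.4, -0.2, 0.1]
gripper_width: 0.0004
```

Run:
```python
from h import *
from plant import *
import cv2,pickle
o=get_obs();f=grab_frame('wrist');pickle.dump((o,f),open('w7.pkl','wb'))
print(o['clock'],o['ee_pos'],hf(o['ee_pos']),o['force'])
cv2.imwrite('pics/w7.png',f['img'])
v,u=np.mgrid[150:300,100:420];uv=np.c_[u.ravel(),v.ravel()];D=wdepth(o,f,uv);h=hf(D)
k=(D[:,2]>.08)&(D[:,2]<.093)&(np.abs(h[:,0])<20)&(h[:,1]>60)&(h[:,1]<90);print('tab',k.sum(),h[k].min(0),h[k].max(0),np.median(h[k],0))
```

```text
12.2 [0.55734864 0.22966849 0.12970831] [[  2.54739257 101.49699662]] [ 0.3763811  -0.18251613  0.14668535]
tab 403 [-16.10279509  76.54587382] [17.75771946 83.11809439] [-1.02336843 80.38951323]
```

View pics/w7.png

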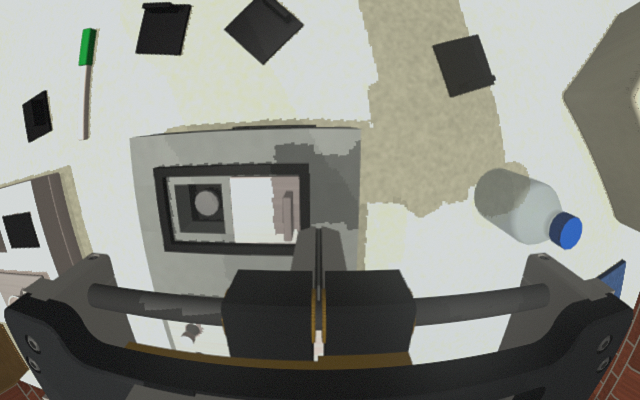

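The cover is still fully open, with the tab at (288,215) and the fingers clear on its left side. I'll descend to just above the stop.

>>> apply_moves:
  deltas: "0 0 0 0 0 20 0; 0 0 0 0 0 35 0; 0 0 0 0 0 44 0; 0 0 0 0 0 49 0; 0 0 0 0 0 51 0; 0 0 0 0 0 51 0; 0 0 0 0 0 51 0"

```text
clock: 12.83
ee_pos: [0.558, 0.2293, 0.0795]
eef_rot: [0.753, 0.659, 0.001, 0.0]
force: [-0.1, 0.9, 0.5]
gripper_width: 0.0004
```

>>> apply_moves:
  deltas: "0 0 0 -4 0 0 0; 0 0 0 -8 0 0 0; 0 0 0 -12 0 0 0; 0 0 0 -16 0 0 0; 0 0 0 -20 0 0 0; 0 0 0 -24 0 0.5 0; 0 0 0 -28 0 1 0; 0 0 0 -32 0 1.5 0; 0 0 0 -36 0 2 0; 0 0 0 -40 0 2 0; 0 0 0 -44 0 2 0; 0 0 0 -48 0 2 0; 0 0 0 -52 0 2 0; 0 0 0 -55 0 2 0; 0 0 0 -58 0 2 0; 0 0 0 -60 0 2 0; 0 0 0 -61 0 2 0; 0 0 0 -62 0 2 0; 0 0 0 -62 0 2 0"

```text
clock: 14.42
ee_pos: [0.5497, 0.1676, 0.0774]
eef_rot: [0.753, 0.658, 0.001, 0.0]
force: [-0.1, -0.3, -0.4]
gripper_width: 0.0008
```

>>> apply_moves:
  deltas: "0 0 0 -0.5 0 0 0; 0 0 0 -1 0 0 0; 0 0 0 -1.5 0 0 0; 0 0 0 -1.5 0 0 0"

```text
clock: 14.75
ee_pos: [0.5495, 0.1662, 0.0774]
eef_rot: [0.753, 0.659, 0.001, 0.0]
force: [-0.0, 1.6, -0.0]
gripper_width: 0.0005
```

Run:
```python
from h import *
from plant import *
import cv2,pickle
o=get_obs();f=grab_frame('wrist');pickle.dump((o,f),open('w8.pkl','wb'))
print(o['clock'],o['ee_pos'],hf(o['ee_pos']),o['force'])
cv2.imwrite('pics/w8.png',cv2.resize(f['img'][160:320,190:440],None,fx=3.2,fy=3.2,interpolation=cv2.INTER_CUBIC))
```

```text
14.75 [0.54948974 0.16618052 0.07739441] [[ 3.15421336 37.52734707]] [-0.00797906  1.57468342 -0.0322955 ]
```

View pics/w8.png

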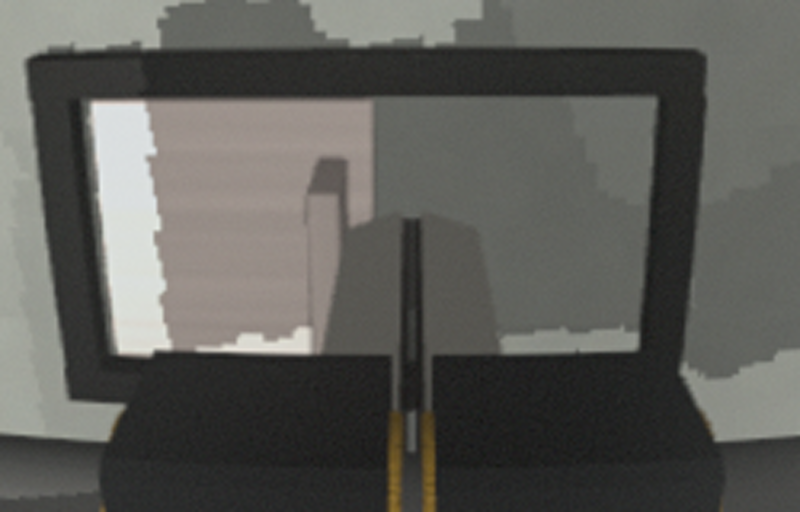

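The cover is nearly closed, with a small gap to the right stop at crop (88,100). I'll creep until the stop shows in the force.

>>> apply_moves:
  deltas: "0 0 0 -0.5 0 0 0; 0 0 0 -1 0 0 0; 0 0 0 -1 0 0 0"

```text
clock: 15.05
ee_pos: [0.5493, 0.1651, 0.0774]
eef_rot: [0.753, 0.658, 0.001, 0.0]
force: [0.3, -0.3, -0.4]
gripper_width: 0.0006
```

>>> apply_moves:
  deltas: "0 0 0 -0.5 0 0 0; 0 0 0 -0.8 0 0 0; 0 0 0 -0.8 0 0 0"

```text
clock: 15.3
ee_pos: [0.5492, 0.1642, 0.0774]
eef_rot: [0.753, 0.658, 0.001, 0.0]
force: [-0.2, 0.3, -0.6]
gripper_width: 0.0002
```

>>> apply_moves:
  deltas: "0 0 0 -0.5 0 0 0; 0 0 0 -0.8 0 0 0; 0 0 0 -0.8 0 0 0"

```text
clock: 15.55
ee_pos: [0.5491, 0.1633, 0.0774]
eef_rot: [0.753, 0.658, 0.001, 0.0]
force: [-0.5, 0.3, 0.1]
gripper_width: 0.0006
```

Run:
```python
from h import *
from plant import *
import cv2,pickle
o=get_obs();f=grab_frame('wrist');pickle.dump((o,f),open('w9.pkl','wb'))
print(o['clock'],o['ee_pos'],hf(o['ee_pos']),o['force'])
cv2.imwrite('pics/w9.png',cv2.resize(f['img'][160:320,190:440],None,fx=3.2,fy=3.2,interpolation=cv2.INTER_CUBIC))
```

```text
15.55 [0.54910478 0.16329059 0.07735989] [[ 3.15485157 34.61188625]] [-0.46463971  0.32951057  0.0927254 ]
```

View pics/w9.png

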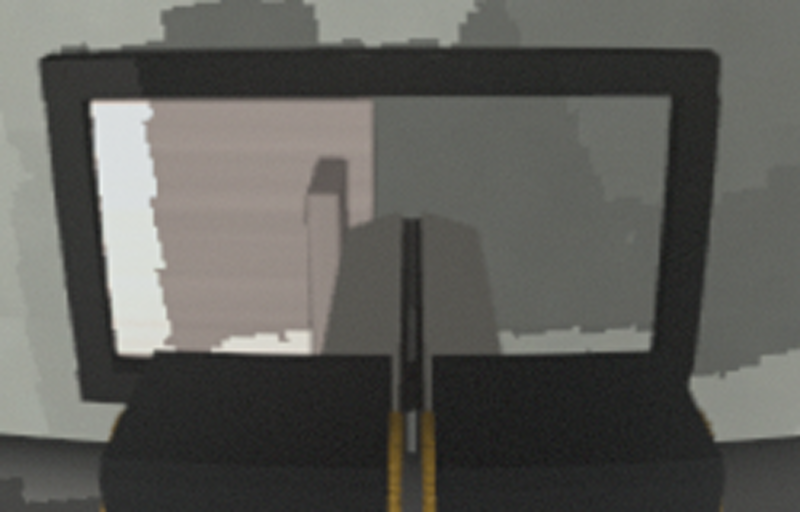

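>>> apply_moves:
  deltas: "0 0 0 -0.4 0 0 0; 0 0 0 -0.7 0 0 0; 0 0 0 -0.7 0 0 0"

```text
clock: 15.85
ee_pos: [0.549, 0.1627, 0.0774]
eef_rot: [0.753, 0.658, 0.001, 0.0]
force: [0.2, 2.2, -0.1]
gripper_width: 0.0004
```

>>> apply_moves:
  deltas: "0 0 0 -0.4 0 0 0; 0 0 0 -0.8 0 0 0; 0 0 0 -0.8 0 0 0"

```text
clock: 16.1
ee_pos: [0.5488, 0.1626, 0.0775]
eef_rot: [0.752, 0.659, 0.002, 0.0]
force: [-1.1, 6.1, 1.2]
gripper_width: 0.0004
```

The cover is on the right stop: 6 N and no more motion. I'll back off, rise and check.

>>> apply_moves:
  deltas: "0 0 0 2 0 0 0; 0 0 0 6 0 0 0; 0 0 0 12 0 -5 0; 0 0 0 15 0 -30 0; 0 0 0 15 0 -65 0; 0 0 0 15 0 -100 0; 0 0 0 15 0 -130 0; 0 0 0 15 0 -140 0; 0 0 0 15 0 -140 0; 0 0 0 15 0 -140 0"

```text
clock: 16.93
ee_pos: [0.5504, 0.1774, 0.2175]
eef_rot: [0.752, 0.659, 0.002, 0.0]
force: [0.2, 0.2, -1.0]
gripper_width: 0.0006
```

Run:
```python
from h import *
from plant import *
import cv2,pickle
o=get_obs();f=grab_frame('wrist');g=grab_frame('side')
print(o['clock'],o['ee_pos'],o['force'])
cv2.imwrite('pics/w10.png',f['img']);cv2.imwrite('pics/s10.png',g['img'])
v,u=np.mgrid[130:260,200:420];uv=np.c_[u.ravel(),v.ravel()];D=wdepth(o,f,uv);h=hf(D)
k=(D[:,2]>.078)&(D[:,2]<.1)&(np.abs(h[:,0])<25)&(h[:,1]<50);print('tab',k.sum(),np.median(h[k],0),h[k].min(0),h[k].max(0),D[k,2].max())
k=(np.abs(h[:,0])<25)&(h[:,1]<10)&(h[:,1]>-22);print('plate z',np.percentile(D[k,2],[5,50,95]))
```

```text
16.9333 [0.55043017 0.17744529 0.21751439] [ 0.20879597  0.16647657 -0.97715652]
tab 222 [-1.57663329 20.54301277] [-16.76037109  17.18194344] [17.17981078 23.36558603] 0.0907486448225816
plate z [0.06552946 0.06668163 0.06786025]
```

View pics/w10.png

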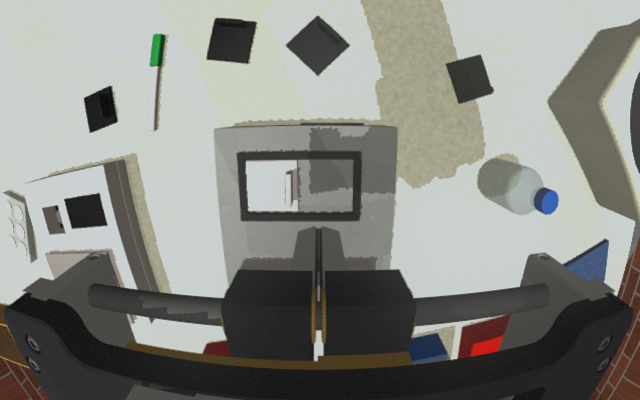

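View pics/s10.png

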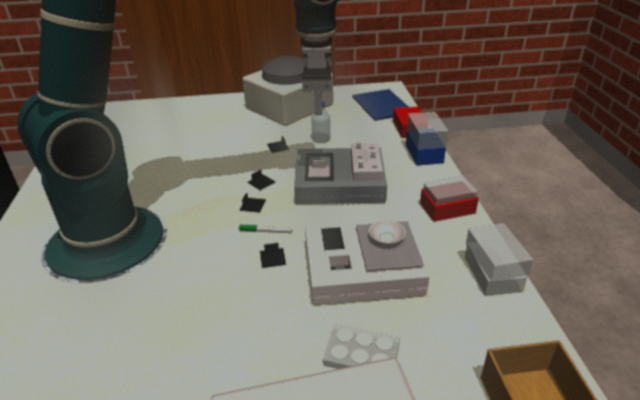

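The cover lies flat (plate top about 66–67 mm) against the right stop at px (247,185). Tubes, dish, marker, bottle and well plate are unmoved, and the robot is clear.

```bash
python3 -c "
from plant import *
print(hand_in())"
```

```text
the job is handed in; nothing more can be done
None
```

The heater was reset and the job handed in at about 17 s of the 48 s limit; `hand_in()` gives no verdict.

- **Opening:** I pushed the metal cover by its tab until it met the left stop, where the force rose from 2 to 5 N. At the stop the tool also read about 4 N upward, so I backed off there. The picture taken after the press showed the cover in its track and still fully open.
- **Key press:** I pressed the key with closed fingertips until it bottomed. The fingertips stopped 22.9 mm below the deck, where a fully pressed key should sit 23 mm down. The force was 18–26 N, well above the 5 N the key needs, and I held it for about 2.9 s. I judged this from force and depth, since the key's travel cannot be read directly.
- **Closing:** I pushed the cover back until it met the right stop at 6 N, then backed off and rose clear.

**Last checks:** the cover is flat over the well and against the right stop. By eye in the last side picture, the tubes, dish, marker, bottle and well plate had not moved. I never went near the balance. The robot stood clear and touched nothing. My first estimate of the well's position was about 2 mm off. I corrected it from the wrist camera before pressing, and no checks disagreed after that.

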